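# Seat a steel tip with the hand press

## Task

A jacaranda top with a steel tip standing part-way in it sits in the nest of the hand press's slide: with the fingertips push the slide fully home under the ram, then push the press lever down until the tip is fully seated in the wood, and let the lever come all the way back up. Bring the lever down only once the slide is home, and leave the slide home at the end. Nothing is to be picked up; do not touch the top or its tip, and leave the other things on the stand where they are.

Things in the scene. Friction and masses are not known exactly. Their poses are not given: they have to be found in the camera images.
- press: Small cast hand press, fixed, 225 x 112 mm, 265 mm tall. Origin: on the stand, straight below the ram. x points from its front to its column at the back, y to the left (lever on the right), z up. Slide bed: x -217 to 45 mm, 78 mm wide, upper face 32 mm above the stand. Head: x -38 to 135, y -33 to 33 (pinion boss to y -60), z 158 to 240 mm; the square ram reaches up to 275 mm.
- slide_face (a point): Centre of the front (-x) face of the slide's upright front plate: the face to push. Flat, 60 mm wide and 52 mm tall, from 32 to 84 mm above the stand; the plate is 8 mm thick. This point is 58 mm above the stand, on press y = 0, and with the slide home at press x = -138 mm. Axes as the press's.
- nest (a point): Middle of the floor of the round nest cup on the slide (74 mm outside, rim 20 mm above this point), 47 mm above the stand. The slide moves only along press x, takes about 4 N to push, and stays where it is left: fully home against its stop this point is on the ram axis (press x = 0); at the start it is 50 to 90 mm in front (press -x). Axes as the press's.
- top: The raw jacaranda top standing loose in the nest, crown down and tip end up: pear-shaped, 58 mm across, 70 mm tall. Origin: middle of its underside, z up. Not to be touched.
- tip (a joint): How far the steel tip has gone into the top, in m: 0 = started, its collar 9 mm above the wood; 0.009 = fully seated, collar on the wood. It is stiff in its hole (about 35 N) and stays where it is. The point of the tip is 10 mm above the underside of its collar.
- lever (a joint): Lever angle in rad: 0 = up at rest, pointing to press -x and 40 degrees above level; grows as it goes down about its pivot, at most 1.15. A spring returns it to 0 when let go. It drives the ram 18 mm per rad: the ram meets the tip at about 0.5; at about 1.0 (17 degrees below level) the tip is seated and it goes solid. It takes about 4 to 6 N at the grip's middle, 13 N while the tip goes in.
- lever_grip (a point): Middle of the turned pine grip on the lever, on the lever's axis, 130 mm from the pivot. The grip is a round bar 28 mm in diameter, 95 mm long along the lever; it swings in the upright plane press y = -80 mm, right of the ram. With the lever up it is about 279 mm above the stand.
- lever_pivot (a point): On the lever's pivot axis (parallel to press y), in the plane of the lever: press x = 28 mm, y = -80 mm, 195 mm above the stand. Axes as the press's.
- top_a: A raw jacaranda top without a tip, like the one in the nest (58 mm across, 70 mm tall), standing crown down on the stand. Origin: middle of its underside. To be left alone.
- top_b: A raw jacaranda top without a tip, like the one in the nest (58 mm across, 70 mm tall), standing crown down on the stand. Origin: middle of its underside. To be left alone.
- top_c: A raw jacaranda top without a tip, like the one in the nest (58 mm across, 70 mm tall), standing crown down on the stand. Origin: middle of its underside. To be left alone.
- tip_cup: Brass cup of steel tips, 60 mm across, 42 mm tall, on the stand to the right of the press. Origin: middle of its underside. To be left alone.
- pine_handle: Loose turned pine handle standing upright on its butt, 31 mm across, 106 mm tall, to the right of the slide. Origin: middle of its underside. To be left alone.
- tin_bowl: Tin bowl, 140 mm across, 45 mm tall, farther to the right. Origin: middle of its underside. To be left alone.
- hammer: Hammer lying on the stand to the left of the press, 260 mm long along its own x. To be left alone.

How it is judged:
On the way, in this order (a step that is already met when the one before it is completed fails the run):
1. the slide is pushed fully home, the lever still up and the tip not yet driven (x of nest in the frame of press above -0.003 m and value of joint lever below 0.2 rad and value of joint tip below 0.003 m), for 0.2 s.
2. the lever is pushed down until the tip is seated, with the slide home (x of nest in the frame of press above -0.003 m and value of joint tip above 0.0075 m and value of joint lever above 0.7 rad), for 0.2 s.
At the end, for the whole second after the job is handed in: The slide is within 3 mm of its stop, the tip has gone at least 7.5 of its 9 mm into the top, the lever is back up (within 0.08 rad of its rest), the top stands upright in the nest (within 5 mm of its middle and 4 mm of its floor, 0.1 rad), and every bystander is within 20 mm of where it stood (x of nest in the frame of press above -0.003 m and value of joint tip above 0.0075 m and value of joint lever below 0.08 rad and horizontal distance between top and nest below 0.005 m and z of top in the frame of nest below 0.004 m and angle between top's own z axis and vertical below 0.1 rad and distance of each of top_a, top_b, top_c, tip_cup, pine_handle, tin_bowl, hammer from where it was at the start of the episode below 0.02 m); the robot touches nothing.
It fails at once if the lever is brought down (over 0.3 rad) while the slide is more than 6 mm from home (value of joint lever above 0.3 rad and x of nest in the frame of press below -0.006 m).
It fails at once if the robot touches the top or its tip (contact force between any of the fingers, the arm and top above 1 N).
It fails at once if the top is lifted, tipped or knocked out of the nest (z of top in the frame of nest above 0.008 m or angle between top's own z axis and vertical above 0.25 rad).
It fails at once if another thing on the stand is picked up, knocked over or moved by more than 20 mm (distance of any of top_a, top_b, top_c, tip_cup, pine_handle, tin_bowl, hammer from where it was at the start of the episode above 0.02 m or angle between any of top_a, top_b, top_c, tip_cup, pine_handle, tin_bowl, hammer's own z axis and vertical above 0.3 rad).
It also fails if it takes over 64 s, if anything falls off the work surface, if the arm or the gripper's body presses on something with over 40 N, if the wrist force passes 120 N, or if a joint passes its speed limit or range.

## Robot

A 6-joint arm with a two-finger parallel gripper is mounted at the origin on the work surface. World frame = base frame: x ahead of the robot, y to its left, z up, the work surface at z = 0. Lengths are in m, angles in rad, forces in N, time in s.
With the tool pointing down it reaches from about 0.375 to 0.9 m from the base axis. Payload 3.1 kg.
Tool frame: the origin (TCP) lies between the finger pads; the fingertips stand 22 mm ahead of it and the grasp point (between the pads) lies 3 mm ahead of it; z points along the fingers, y is the line along which they close (so a half turn about z gives the same grasp; the last joint's range is limited). The gripper opens to 85 mm and grips with 20 to 120 N. Pads are 22 mm wide; open, the fingers measure 114 mm over their backs; the gripper's body (76 mm by 85 mm) begins 54 mm behind the grasp point. The pads swing forward as they close: fully open they stand 13 mm farther back than shut.
Start: joints at [1.042, 0.527, 1.433, -0, 1.181, -0.178], TCP at [0.214, 0.587, 0.253] pointing down, gripper open.
Joint ranges: [-3.08, 3.08], [-0.75, 2.2], [0.22, 2.44], [-1.43, 4.57], [0, 2.65], [-2.85, 2.85]. Speed limits (rad/s): [2.79, 2.79, 3.14, 3.14, 3.14, 3.14].

## Interface

Orientations are given as [roll, pitch, yaw] about the fixed x, y, z axes, in that order (R = Rz(yaw) Ry(pitch) Rx(roll)).
In Python, from cell import * gives the robot as it stands. The module is installed in compiled form; this text tells all that it offers.
- The arm moves only by the tool send_rows, never from a script. Its argument "series" is a list of rows, each an object of numbers: "dx", "dy", "dz": the shift along the tool's x, y, z in m; "turn": the turn about the tool's z in degrees; "gripper": the opening, from -1 (shut) to 1 (fully open), so that 0 is half open. A call has 1 to 10 rows; each row is the pose to reach, as a shift and turn from the pose commanded when the call began, along the tool's axes at that moment; what a row does not reach only later rows make up. A row lasts 1/10 s, in which the tool goes at most 50 mm and 8.59 degrees, less where a joint would pass 70% of its speed; a pose out of reach is approached as far as the arm can. A call with a gripper value outside its range is refused whole. The fingers move at their own pace and stop on an object; "newtons" is the grip in N (left out, the last holds). Time passes only in rows, so rows that repeat a pose let the fingers close. It gives the time, the measured TCP pose, the force, the opening and the grip force at its end, in the units of the state.
- observe(): the state, without advancing time (a new reading comes with each control period).
- get_image(name): name is "side" or "top"; returns a dict with "pixels" (480x640x3 uint8, red, green, blue), "range_z" (480x640 float32, m along the optical axis (not along the pixel's ray), 0 where there is no reading), "fx", "fy", "cx", "cy" (pixels), "R" (3x3) and "t" (3): a world point X has camera coordinates R X + t. Camera axes: x right, y down, z forward; pixel columns grow to the right and rows downward; lengths in m; the calibration is good to about 2 mm. A picture is of the moment at which its call begins.
- finish_job(): hands the job in; it is judged then, once.
The state is a dict: "time": time; "joints": joint angles; "qvel": joint speeds; "tau": joint torques, N m; "ee_pos": TCP position; "tool_rot": TCP orientation; "ft_force": force on the tool from outside, world axes, zero at the start; "wrist_torque": the same for the moment, N m; "opening": finger opening in m; "gripper_force": force on a finger pad.
Only numpy, scipy, OpenCV 4.12 (cv2) and the standard library are available. Lean on these libraries where they do the work, as an engineer would, in place of code of your own. Each camera call takes 0.05 s, during which the arm holds its last target. There are 200 camera calls.

## Working session

There is one attempt and no reset: what is moved stays moved. The work goes in short steps, Python scripts to look and compute and a tool call to move; the robot and the scene stay as the last step left them, time stands still between calls to the robot, and variables do not carry over. Pictures are saved under pics/ and viewed, at most 10 in all, crops included, and the job is handed in when it is done.

Besides the shell and the picture viewer there is one more tool, called after "Call:" as a command line: name --argument value ..., lists and objects as JSON in quotes. send_rows: Moves the arm, as the interface text tells. Its arguments: {"type":"object","properties":{"series":{"type":"array","items":{"type":"object","properties":{"dx":{"type":"number"},"dy":{"type":"number"},"dz":{"type":"number"},"turn":{"type":"number"},"gripper":{"type":"number"}}}},"newtons":{"type":"number"}},"required":["series"]}

```bash
mkdir -p pics; python3 - <<'E'
from cell import *
import numpy as np,cv2
s=observe();print({k:np.round(v,3) for k,v in s.items()})
for n in ("side","top"):
    g=get_image(n);cv2.imwrite(f"pics/{n}0.png",g["pixels"][:,:,::-1]);np.savez(f"{n}0.npz",**g)
    print(n,g["fx"],g["cx"],g["cy"],np.round(g["R"],3).tolist(),g["t"],-g["R"].T@g["t"],(g["range_z"]>0).mean())
E
```

```text
{'time': np.float64(0.0), 'joints': array([ 1.043,  0.528,  1.434, -0.   ,  1.181, -0.179]), 'qvel': array([-0.001,  0.001,  0.   , -0.   , -0.002, -0.001]), 'tau': array([ 0.0000e+00, -4.4235e+01, -1.7802e+01, -0.0000e+00,  8.0000e-03,
       -0.0000e+00]), 'ee_pos': array([0.214, 0.587, 0.252]), 'tool_rot': array([-3.139, -0.   ,  2.792]), 'ft_force': array([ 0.924, -0.462, -0.154]), 'wrist_torque': array([0.002, 0.02 , 0.031]), 'gripper_force': np.float64(0.0), 'opening': np.float64(0.085)}
side 488.63363329214894 321.66231984508073 249.06881759560503 [[-0.91, -0.415, -0.017], [-0.319, 0.725, -0.611], [0.266, -0.55, -0.792]] [0.61615722 0.2217387  1.01750946] [0.36088632 0.65478481 0.9513996 ] 0.9960807291666667
top 573.5563042893954 318.6700651594393 236.15302536584858 [[0.015, -1.0, -0.009], [-0.987, -0.013, -0.158], [0.158, 0.011, -0.987]] [0.08175482 0.64881755 1.32176019] [0.43082319 0.07587835 1.40830818] 0.9959505208333334
```

View pics/side0.png

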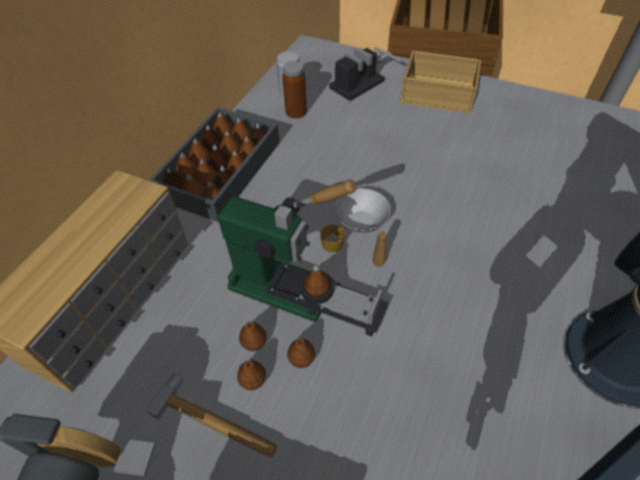

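View pics/top0.png

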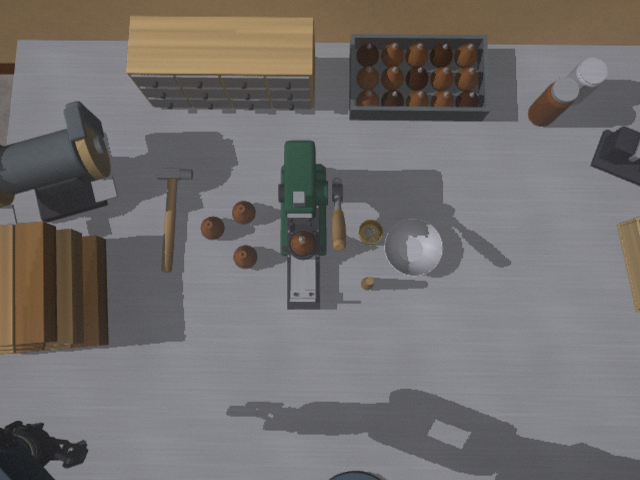

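The side view shows the green press at (265,250), its slide plate at (378,305) and the grip at (335,192). In the top view the press is at (302,200), the slide's front edge at (303,305), the grip at (339,228) and the pine handle at (368,284). The press x axis is close to world +x.

```bash
cat > h.py <<'E'
import numpy as np,cv2
def cloud(g):
    z=g["range_z"];v,u=np.indices(z.shape)
    c=np.stack([(u-g["cx"])/g["fx"]*z,(v-g["cy"])/g["fy"]*z,z],-1)
    return (c-g["t"])@g["R"]
E
python3 - <<'E'
from h import *
for n in("top","side"):
    g=np.load(n+"0.npz");P=cloud(g);hsv=cv2.cvtColor(g["pixels"],cv2.COLOR_RGB2HSV)
    H,S,V=[hsv[...,i] for i in range(3)];Z=P[...,2]
    print(n,"stand z",np.median(Z[330:380,250:400] if n=="top" else Z[400:440,400:450]))
    gm=(H>60)&(H<95)&(S>90)&(g["range_z"]>0)
    m=gm&(Z>.2)&(Z<.26)
    q=P[m];r=cv2.minAreaRect((q[:,:2]*1000).astype(np.float32));print("head",r,np.median(q[:,2]),len(q))
    y=q[:,1];  # left/right edges by x slice
    for a in np.arange(.60,.80,.02):
        k=(q[:,0]>a)&(q[:,0]<a+.02)
        if k.sum()>10: print(round(a,2),np.round(np.percentile(y[k],[2,98]),4),end=' ')
    print()
    # region dump
    reg=(slice(130,320),slice(270,345)) if n=="top" else (slice(170,340),slice(215,400))
    Q=P[reg].reshape(-1,3);h=hsv[reg].reshape(-1,3)
    def st(name,k):
        k=Q[k]; print(name,len(k),np.round(np.percentile(k,[1,50,99],axis=0),4).tolist() if len(k) else'')
    wood=(h[:,0]<22)&(h[:,0]>8)&(h[:,1]>100)
    st("grip",wood&(Q[:,2]>.2)); 
    k=Q[wood&(Q[:,2]>.2)]
    c,s,v=np.linalg.svd(k-k.mean(0),full_matrices=False);print("axis",v[0],k.mean(0))
    br=(h[:,0]<12)&(h[:,1]>100)&(Q[:,2]>.05)&(Q[:,2]<.16)
    st("top",br)
    # ram top
    st("ramtop",(Q[:,2]>.262)&(Q[:,2]<.285)&(h[:,1]<80))
    st("plate",(Q[:,2]>.070)&(Q[:,2]<.09)&(h[:,1]<80)&(Q[:,0]<.53))
    st("bed",(Q[:,2]>.025)&(Q[:,2]<.06)&(Q[:,0]<.6))
    # handle
    R=P.reshape(-1,3);hh=hsv.reshape(-1,3)
    k=(hh[:,0]<25)&(hh[:,1]>80)&(R[:,2]>.05)&(R[:,2]<.12)&(abs(R[:,0]-.53)<.06)&(abs(R[:,1]+.04)<.07)
    k=R[k];print("handle",np.round(np.percentile(k,[2,50,98],axis=0),3).tolist() if len(k) else '')
E
```

```text
top stand z 0.00025829856852866014
head ((743.385009765625, 120.00491333007812), (145.7874755859375, 88.54060363769531), 1.5713722705841064) 0.2393597579689002 282
0.66 [0.1077 0.1613] 0.68 [0.1453 0.1603] 0.7 [0.0749 0.1607] 0.72 [0.0802 0.1616] 0.74 [0.1106 0.1619] 0.76 [0.108  0.1587] 0.78 [0.1107 0.1616] 0.8 [0.1108 0.1625] 
grip 120 [[0.5855, 0.0415, 0.2491], [0.6301, 0.0562, 0.2864], [0.6705, 0.0602, 0.3183]]
axis [-0.76986703  0.03962311  0.63697312] [0.63145204 0.05473898 0.28310889]
top 95 [[0.6023, 0.1122, 0.0753], [0.6164, 0.1395, 0.0913], [0.648, 0.1555, 0.1162]]
ramtop 179 [[0.6324, 0.0379, 0.2633], [0.6876, 0.1293, 0.2748], [0.7025, 0.1419, 0.284]]
plate 78 [[0.4907, 0.0969, 0.0766], [0.4933, 0.1255, 0.0838], [0.4961, 0.1549, 0.089]]
bed 1603 [[0.4746, 0.0883, 0.0268], [0.5381, 0.1269, 0.0408], [0.5978, 0.166, 0.0554]]
handle [[0.528, -0.034, 0.053], [0.537, -0.022, 0.103], [0.545, -0.015, 0.111]]
side stand z 0.0007140079254101643
head ((444.3949279785156, 69.92109680175781), (776.7483520507812, 109.5766830444336), 10.495928764343262) 0.2391061410506292 2337
0.66 [0.1089 0.1674] 0.68 [0.0856 0.1684] 0.7 [0.0789 0.1685] 0.72 [0.1112 0.1692] 0.74 [0.1105 0.1693] 0.76 [0.1118 0.1698] 0.78 [0.1127 0.1705] 0.8 [0.1115 0.1706] 
grip 535 [[0.3609, 0.0471, 0.2465], [0.6196, 0.0623, 0.2889], [0.6678, 0.6548, 0.9514]]
axis [ 0.30302541 -0.62255174 -0.72152957] [0.61665705 0.07172561 0.2993816 ]
top 288 [[0.6008, -0.0933, 0.0506], [0.6983, 0.1307, 0.071], [1.008, 0.2957, 0.1178]]
ramtop 210 [[0.6083, 0.0611, 0.2626], [0.6885, 0.1372, 0.2745], [0.7029, 0.1478, 0.2791]]
plate 127 [[0.4898, 0.1034, 0.0707], [0.4932, 0.1349, 0.084], [0.4983, 0.1611, 0.0873]]
bed 2127 [[0.4755, -0.1866, 0.026], [0.5432, 0.1338, 0.0414], [0.5981, 0.1708, 0.0573]]
handle [[0.527, -0.029, 0.051], [0.536, -0.015, 0.082], [0.547, -0.01, 0.107]]
```

Call:
send_rows --series '[{"dx":-0.02,"dy":-0.02,"turn":-2,"gripper":-1},{"dx":-0.05,"dy":-0.05,"turn":-5,"gripper":-1},{"dx":-0.085,"dy":-0.08,"turn":-8,"gripper":-1},{"dx":-0.12,"dy":-0.115,"turn":-11,"gripper":-1},{"dx":-0.155,"dy":-0.15,"turn":-14,"gripper":-1},{"dx":-0.19,"dy":-0.185,"turn":-16,"gripper":-1},{"dx":-0.225,"dy":-0.22,"turn":-18,"gripper":-1},{"dx":-0.26,"dy":-0.25,"turn":-20,"gripper":-1},{"dx":-0.295,"dy":-0.285,"turn":-22,"gripper":-1},{"dx":-0.33,"dy":-0.32,"turn":-22,"gripper":-1}]'

```text
schema error: expected keys dx, dy, dz, turn, gripper
```

```bash
python3 - <<'E'
from cell import *
import numpy as np
s=observe();print(s["ee_pos"],s["tool_rot"],s["opening"],s["joints"],s["ft_force"])
E
```

```text
[0.21385678 0.5866286  0.2524218 ] [-3.13967428e+00 -3.43509391e-04  2.79177246e+00] 0.08551649916373082 [ 1.04249546e+00  5.28373721e-01  1.43380339e+00 -2.73058535e-06
  1.18136443e+00 -1.78479965e-01] [ 0.7883713   0.53875039 -0.47685779]
```

All five keys are required in every row.

Call:
send_rows --series '[{"dx":-0.02,"dy":-0.02,"dz":0,"turn":-2,"gripper":-1},{"dx":-0.05,"dy":-0.05,"dz":0,"turn":-5,"gripper":-1},{"dx":-0.085,"dy":-0.08,"dz":0,"turn":-8,"gripper":-1},{"dx":-0.12,"dy":-0.115,"dz":0,"turn":-11,"gripper":-1},{"dx":-0.155,"dy":-0.15,"dz":0,"turn":-14,"gripper":-1},{"dx":-0.19,"dy":-0.185,"dz":0,"turn":-16,"gripper":-1},{"dx":-0.225,"dy":-0.22,"dz":0,"turn":-18,"gripper":-1},{"dx":-0.26,"dy":-0.25,"dz":0,"turn":-20,"gripper":-1},{"dx":-0.295,"dy":-0.285,"dz":0,"turn":-22,"gripper":-1},{"dx":-0.33,"dy":-0.32,"dz":0,"turn":-22,"gripper":-1}]'

```text
time: 1.1
ee_pos: [0.4149, 0.1716, 0.2532]
tool_rot: [3.142, -0.0, -3.107]
ft_force: [1.2, 0.0, 0.6]
opening: -0.0002
gripper_force: 0.0
```

```bash
python3 - <<'E'
from cell import *
import numpy as np
s=observe();print(s["ee_pos"],s["tool_rot"],s["opening"],s["joints"],s["ft_force"])
E
```

```text
[0.41487303 0.17162741 0.25322048] [ 3.14151635e+00 -1.21933922e-04 -3.10662104e+00] -0.00022765738225901115 [ 1.42370919e-01  2.91801454e-01  1.85644034e+00  1.06137553e-04
  9.93463912e-01 -1.46345495e+00] [1.16675867 0.04256137 0.64759606]
```

Call:
send_rows --series '[{"dx":-0.012,"dy":-0.023,"dz":0,"turn":0,"gripper":-1},{"dx":-0.024,"dy":-0.046,"dz":0.02,"turn":0,"gripper":-1},{"dx":-0.024,"dy":-0.046,"dz":0.05,"turn":0,"gripper":-1},{"dx":-0.024,"dy":-0.046,"dz":0.08,"turn":0,"gripper":-1},{"dx":-0.024,"dy":-0.046,"dz":0.11,"turn":0,"gripper":-1},{"dx":-0.024,"dy":-0.046,"dz":0.14,"turn":0,"gripper":-1},{"dx":-0.024,"dy":-0.046,"dz":0.165,"turn":0,"gripper":-1},{"dx":-0.024,"dy":-0.046,"dz":0.183,"turn":0,"gripper":-1},{"dx":-0.024,"dy":-0.046,"dz":0.183,"turn":0,"gripper":-1}]'

```text
time: 2.0
ee_pos: [0.4385, 0.1281, 0.0682]
tool_rot: [-3.142, -0.005, -3.108]
ft_force: [0.6, -0.8, 0.3]
opening: -0.0001
gripper_force: 0.0
```

```bash
python3 - <<'E'
from cell import *
from h import *
s=observe();print(s["ee_pos"],s["tool_rot"])
a=[]
for n in("side","top"):
    g=get_image(n)
    p=g["R"]@np.array([.49,.12,.1])+g["t"];u,v=int(p[0]/p[2]*g["fx"]+g["cx"]),int(p[1]/p[2]*g["fy"]+g["cy"])
    a.append(cv2.resize(g["pixels"][max(0,v-90):max(0,v-90)+180,u-65:u+65],(390,540)))
cv2.imwrite("pics/a1.png",np.hstack(a)[:,:,::-1])
E
```

```text
[0.43854005 0.12811494 0.06823281] [-3.14155668 -0.00542937 -3.10761584]
```

View pics/a1.png

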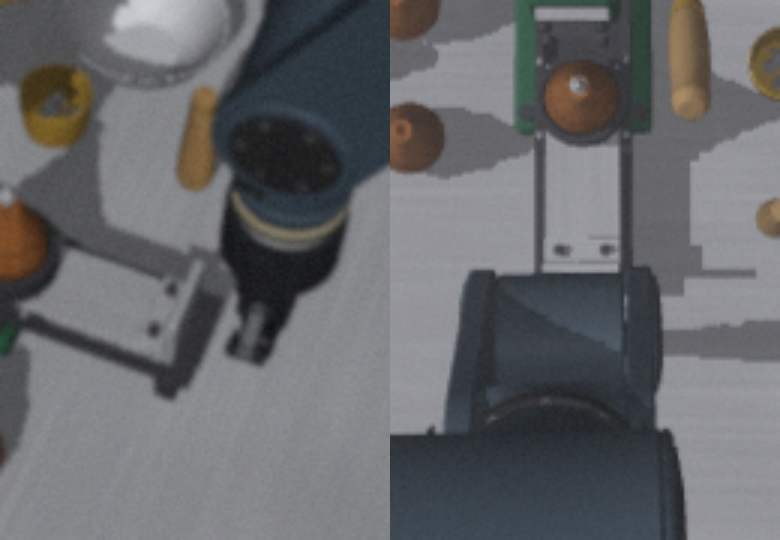

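The side view (left half) shows the closed fingertips about 45 mm in front of the slide plate, at the right height. In the top view (right half) the wide wrist reaches close to the lever grip's line, so I'm measuring its extents before pushing.

```bash
python3 - <<'E'
from cell import *
from h import *
for n in("top","side"):
    g=get_image(n);P=cloud(g);px=g["pixels"].astype(int)
    for z0 in np.arange(.1,.5,.03):
        k=(P[...,2]>z0)&(P[...,2]<z0+.03)&(P[...,0]>.25)&(P[...,0]<.56)&(P[...,1]>-.03)&(P[...,1]<.3)&(px.max(2)<140)
        if k.sum()>15:print(n,round(z0,2),k.sum(),np.round(np.percentile(P[k],[1,99],axis=0)[:,:2],3).tolist())
E
```

```text
top 0.34 353 [[0.41, 0.066], [0.481, 0.186]]
top 0.37 1648 [[0.412, 0.069], [0.471, 0.181]]
top 0.4 200 [[0.411, 0.072], [0.456, 0.183]]
top 0.43 212 [[0.411, 0.072], [0.439, 0.182]]
top 0.46 535 [[0.395, 0.072], [0.421, 0.181]]
top 0.49 399 [[0.386, 0.072], [0.41, 0.18]]
side 0.1 108 [[0.423, -0.029], [0.546, 0.169]]
side 0.13 232 [[0.421, 0.146], [0.457, 0.192]]
side 0.16 198 [[0.404, 0.14], [0.475, 0.173]]
side 0.19 393 [[0.403, 0.135], [0.474, 0.169]]
side 0.22 438 [[0.404, 0.127], [0.475, 0.167]]
side 0.25 313 [[0.405, 0.135], [0.467, 0.167]]
side 0.28 27 [[0.428, 0.164], [0.468, 0.187]]
side 0.31 375 [[0.399, 0.183], [0.474, 0.192]]
side 0.34 918 [[0.386, 0.086], [0.48, 0.193]]
side 0.37 1766 [[0.372, 0.082], [0.471, 0.19]]
side 0.4 1299 [[0.355, 0.08], [0.454, 0.187]]
side 0.43 1273 [[0.341, 0.079], [0.437, 0.186]]
side 0.46 1697 [[0.319, 0.078], [0.419, 0.185]]
side 0.49 1388 [[0.328, 0.121], [0.408, 0.184]]
```

Call:
send_rows --series '[{"dx":0,"dy":0.007,"dz":-0.012,"turn":0,"gripper":-1},{"dx":0,"dy":0.013,"dz":-0.012,"turn":0,"gripper":-1},{"dx":-0.01,"dy":0.013,"dz":-0.012,"turn":0,"gripper":-1},{"dx":-0.02,"dy":0.013,"dz":-0.012,"turn":0,"gripper":-1},{"dx":-0.03,"dy":0.013,"dz":-0.012,"turn":0,"gripper":-1},{"dx":-0.036,"dy":0.013,"dz":-0.012,"turn":0,"gripper":-1},{"dx":-0.042,"dy":0.013,"dz":-0.012,"turn":0,"gripper":-1},{"dx":-0.048,"dy":0.013,"dz":-0.012,"turn":0,"gripper":-1},{"dx":-0.054,"dy":0.013,"dz":-0.012,"turn":0,"gripper":-1},{"dx":-0.06,"dy":0.013,"dz":-0.012,"turn":0,"gripper":-1}]'

```text
time: 3.2
ee_pos: [0.4971, 0.1428, 0.0818]
tool_rot: [-3.141, -0.006, -3.107]
ft_force: [-4.6, -1.6, 3.0]
opening: -0.0002
gripper_force: 2.4
```

Call:
send_rows --series '[{"dx":-0.006,"dy":0,"dz":0,"turn":0,"gripper":-1},{"dx":-0.012,"dy":0,"dz":0,"turn":0,"gripper":-1},{"dx":-0.018,"dy":0,"dz":0,"turn":0,"gripper":-1},{"dx":-0.022,"dy":0,"dz":0,"turn":0,"gripper":-1},{"dx":-0.026,"dy":0,"dz":0,"turn":0,"gripper":-1}]'

```text
time: 3.7
ee_pos: [0.5237, 0.1436, 0.0817]
tool_rot: [-3.141, -0.005, -3.107]
ft_force: [-4.5, -2.3, 1.8]
opening: 0.0002
gripper_force: 2.2
```

Sliding at about 4.5 N. I'm now easing it up to the stop.

Call:
send_rows --series '[{"dx":-0.003,"dy":0,"dz":0,"turn":0,"gripper":-1},{"dx":-0.006,"dy":0,"dz":0,"turn":0,"gripper":-1},{"dx":-0.009,"dy":0,"dz":0,"turn":0,"gripper":-1},{"dx":-0.012,"dy":0,"dz":0,"turn":0,"gripper":-1}]'

```text
time: 4.1
ee_pos: [0.5359, 0.144, 0.0817]
tool_rot: [-3.141, -0.004, -3.107]
ft_force: [-5.0, -2.6, 1.3]
opening: -0.0003
gripper_force: 2.2
```

Call:
send_rows --series '[{"dx":-0.002,"dy":0,"dz":0,"turn":0,"gripper":-1},{"dx":-0.004,"dy":0,"dz":0,"turn":0,"gripper":-1}]'

```text
time: 4.3
ee_pos: [0.5401, 0.1442, 0.0817]
tool_rot: [-3.141, -0.004, -3.107]
ft_force: [-3.5, -4.2, 1.0]
opening: -0.0
gripper_force: 2.1
```

Call:
send_rows --series '[{"dx":-0.001,"dy":0,"dz":0,"turn":0,"gripper":-1},{"dx":-0.002,"dy":0,"dz":0,"turn":0,"gripper":-1}]'

```text
time: 4.5
ee_pos: [0.5423, 0.1443, 0.0817]
tool_rot: [-3.141, -0.003, -3.107]
ft_force: [-3.7, -3.5, 0.0]
opening: -0.0002
gripper_force: 2.1
```

Call:
send_rows --series '[{"dx":-0.001,"dy":0,"dz":0,"turn":0,"gripper":-1},{"dx":-0.002,"dy":0,"dz":0,"turn":0,"gripper":-1}]'

```text
time: 4.7
ee_pos: [0.5426, 0.1443, 0.0817]
tool_rot: [-3.141, -0.007, -3.107]
ft_force: [-8.2, -3.3, 4.8]
opening: 0.0
gripper_force: 4.1
```

Call:
send_rows --series '[{"dx":-0.001,"dy":0,"dz":0,"turn":0,"gripper":-1},{"dx":-0.002,"dy":0,"dz":0,"turn":0,"gripper":-1}]'

```text
time: 4.9
ee_pos: [0.5426, 0.1444, 0.0817]
tool_rot: [-3.141, -0.012, -3.107]
ft_force: [-12.0, -4.6, 7.5]
opening: 0.0001
gripper_force: 5.7
```

```bash
python3 - <<'E'
from cell import *
from h import *
s=observe();print(s["ee_pos"],s["ft_force"])
a=[]
for n in("side","top"):
    g=get_image(n)
    p=g["R"]@np.array([.58,.12,.15])+g["t"];u,v=int(p[0]/p[2]*g["fx"]+g["cx"]),int(p[1]/p[2]*g["fy"]+g["cy"])
    a.append(cv2.resize(g["pixels"][max(0,v-90):max(0,v-90)+180,u-65:u+65],(390,540)))
cv2.imwrite("pics/a2.png",np.hstack(a)[:,:,::-1])
E
```

```text
[0.54261756 0.1443646  0.08171758] [-11.99031887  -4.55760596   7.50557602]
```

View pics/a2.png

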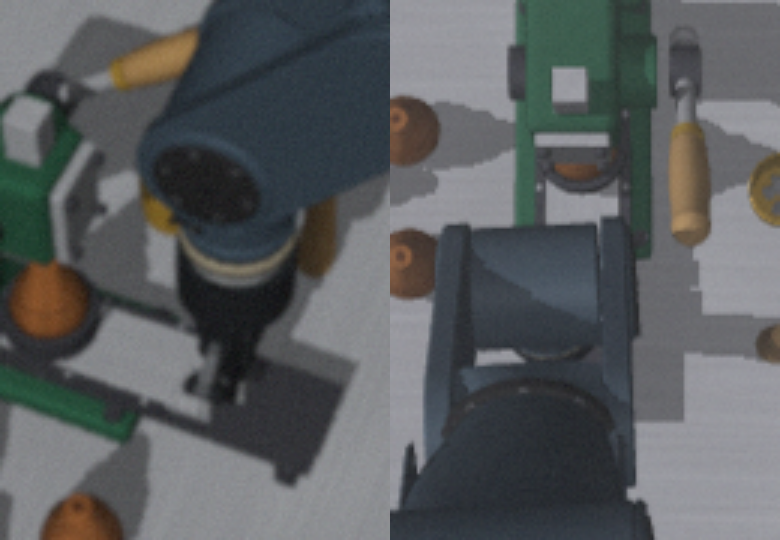

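The slide is at its stop: position is steady at x 0.5426 while the force rises to 12 N. The picture agrees, with the nest under the ram and the wrist clear of the grip. I'm backing off, raising and moving above the grip.

Call:
send_rows --series '[{"dx":0.01,"dy":0,"dz":0,"turn":0,"gripper":-1},{"dx":0.03,"dy":0,"dz":0,"turn":0,"gripper":-1},{"dx":0.045,"dy":0,"dz":-0.02,"turn":0,"gripper":-1},{"dx":0.045,"dy":0,"dz":-0.06,"turn":0,"gripper":-1},{"dx":0.045,"dy":0,"dz":-0.105,"turn":0,"gripper":-1},{"dx":0.045,"dy":0,"dz":-0.15,"turn":0,"gripper":-1},{"dx":0.045,"dy":0,"dz":-0.195,"turn":0,"gripper":-1},{"dx":0.045,"dy":0,"dz":-0.24,"turn":0,"gripper":-1},{"dx":0.045,"dy":0,"dz":-0.28,"turn":0,"gripper":-1},{"dx":0.045,"dy":0,"dz":-0.318,"turn":0,"gripper":-1}]'

```text
time: 6.0
ee_pos: [0.5037, 0.1439, 0.4032]
tool_rot: [3.141, 0.006, -3.107]
ft_force: [0.6, 0.5, 0.4]
opening: 0.0
gripper_force: 0.0
```

Call:
send_rows --series '[{"dx":0,"dy":0,"dz":0,"turn":0,"gripper":-1},{"dx":0,"dy":0,"dz":0,"turn":0,"gripper":-1}]'

```text
time: 6.2
ee_pos: [0.5036, 0.1438, 0.4016]
tool_rot: [3.141, 0.005, -3.107]
ft_force: [-0.5, -0.4, -0.2]
opening: 0.0001
gripper_force: 0.0
```

```bash
python3 - <<'E'
from cell import *
from h import *
for n in("top","side"):
    g=get_image(n);P=cloud(g);hsv=cv2.cvtColor(g["pixels"],cv2.COLOR_RGB2HSV).astype(int);Z=P[...,2]
    k=(hsv[...,0]<24)&(hsv[...,0]>8)&(hsv[...,1]>100)&(Z>.22)&(Z<.35)&(abs(P[...,1]-.055)<.05)&(abs(P[...,0]-.63)<.08)
    print(n,k.sum(),np.round(np.percentile(P[k],[1,50,99],axis=0),3).tolist())
    k=(Z>.26)&(Z<.285)&(hsv[...,1]<80)&(abs(P[...,0]-.69)<.03)&(abs(P[...,1]-.13)<.03); print("ram",np.median(P[k],axis=0))
    k=(Z>.075)&(Z<.09)&(abs(P[...,0]-.556)<.02)&(abs(P[...,1]-.13)<.05); 
    if k.sum(): print("plate",k.sum(),np.round(np.percentile(P[k],[2,50,98],axis=0),4).tolist())
E
```

```text
top 117 [[0.588, 0.042, 0.249], [0.634, 0.056, 0.282], [0.671, 0.06, 0.318]]
ram [0.68944345 0.12968333 0.27496974]
side 522 [[0.583, 0.046, 0.246], [0.62, 0.062, 0.289], [0.667, 0.067, 0.317]]
ram [0.68886469 0.13888903 0.27414458]
plate 114 [[0.5533, 0.1036, 0.0757], [0.5565, 0.1337, 0.0838], [0.5613, 0.1618, 0.0872]]
```

Call:
send_rows --series '[{"dx":-0.01,"dy":-0.01,"dz":0,"turn":0,"gripper":-1},{"dx":-0.025,"dy":-0.025,"dz":0,"turn":0,"gripper":-1},{"dx":-0.045,"dy":-0.045,"dz":0,"turn":0,"gripper":-1},{"dx":-0.065,"dy":-0.065,"dz":0,"turn":0,"gripper":-1},{"dx":-0.085,"dy":-0.085,"dz":0,"turn":0,"gripper":-1},{"dx":-0.096,"dy":-0.093,"dz":0,"turn":0,"gripper":-1},{"dx":-0.096,"dy":-0.093,"dz":0,"turn":0,"gripper":-1}]'

```text
time: 7.0
ee_pos: [0.6035, 0.0516, 0.3988]
tool_rot: [3.142, -0.001, -3.11]
ft_force: [-0.4, 0.5, -0.5]
opening: -0.0002
gripper_force: 0.0
```

Call:
send_rows --series '[{"dx":0,"dy":0.001,"dz":0.015,"turn":0,"gripper":-1},{"dx":0,"dy":0.001,"dz":0.03,"turn":0,"gripper":-1},{"dx":0,"dy":0.001,"dz":0.04,"turn":0,"gripper":-1},{"dx":0,"dy":0.001,"dz":0.05,"turn":0,"gripper":-1},{"dx":0,"dy":0.001,"dz":0.056,"turn":0,"gripper":-1},{"dx":0,"dy":0.001,"dz":0.062,"turn":0,"gripper":-1},{"dx":0,"dy":0.001,"dz":0.068,"turn":0,"gripper":-1}]'

```text
time: 7.7
ee_pos: [0.6016, 0.055, 0.3344]
tool_rot: [-3.141, 0.002, -3.107]
ft_force: [1.5, 0.0, 6.5]
opening: -0.0002
gripper_force: 2.5
```

```bash
python3 - <<'E'
from cell import *
from h import *
a=[]
for n in("side","top"):
    g=get_image(n)
    p=g["R"]@np.array([.61,.08,.28])+g["t"];u,v=int(p[0]/p[2]*g["fx"]+g["cx"]),int(p[1]/p[2]*g["fy"]+g["cy"])
    a.append(cv2.resize(g["pixels"][max(0,v-90):max(0,v-90)+180,u-65:u+65],(390,540)))
cv2.imwrite("pics/a3.png",np.hstack(a)[:,:,::-1])
E
```

```text
(no output)
```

View pics/a3.png

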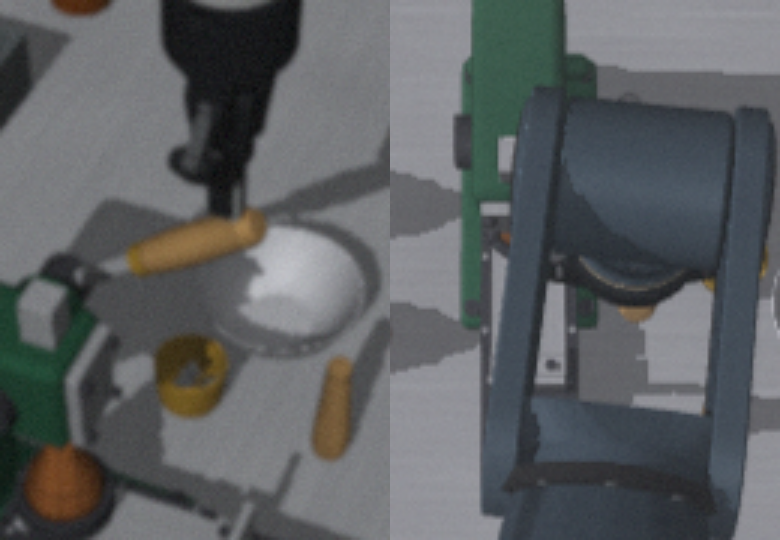

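Side view: the fingertips rest on the outer part of the grip at (240,215), and the slide stays home. I'm pushing down in steps.

Call:
send_rows --series '[{"dx":-0.002,"dy":0,"dz":0.008,"turn":0,"gripper":-1},{"dx":-0.004,"dy":0,"dz":0.016,"turn":0,"gripper":-1},{"dx":-0.004,"dy":0,"dz":0.024,"turn":0,"gripper":-1},{"dx":-0.004,"dy":0,"dz":0.032,"turn":0,"gripper":-1},{"dx":-0.004,"dy":0,"dz":0.04,"turn":0,"gripper":-1},{"dx":-0.004,"dy":0,"dz":0.048,"turn":0,"gripper":-1}]'

```text
time: 8.4
ee_pos: [0.6073, 0.0547, 0.2869]
tool_rot: [-3.14, 0.006, -3.107]
ft_force: [-1.6, -0.3, 9.2]
opening: 0.0002
gripper_force: 3.8
```

Call:
send_rows --series '[{"dx":0,"dy":0,"dz":0.006,"turn":0,"gripper":-1},{"dx":0,"dy":0,"dz":0.012,"turn":0,"gripper":-1},{"dx":0,"dy":0,"dz":0.018,"turn":0,"gripper":-1},{"dx":0,"dy":0,"dz":0.024,"turn":0,"gripper":-1}]'

```text
time: 8.8
ee_pos: [0.6066, 0.0548, 0.2628]
tool_rot: [-3.141, 0.004, -3.107]
ft_force: [-2.7, -0.3, 8.7]
opening: -0.0002
gripper_force: 4.1
```

Call:
send_rows --series '[{"dx":0,"dy":0,"dz":0.006,"turn":0,"gripper":-1},{"dx":0,"dy":0,"dz":0.012,"turn":0,"gripper":-1},{"dx":0,"dy":0,"dz":0.018,"turn":0,"gripper":-1},{"dx":0,"dy":0,"dz":0.024,"turn":0,"gripper":-1}]'

```text
time: 9.2
ee_pos: [0.6039, 0.0548, 0.2391]
tool_rot: [-3.141, -0.003, -3.107]
ft_force: [-9.8, -0.6, 16.5]
opening: -0.0001
gripper_force: 7.6
```

Call:
send_rows --series '[{"dx":0,"dy":0,"dz":0.006,"turn":0,"gripper":-1},{"dx":0,"dy":0,"dz":0.012,"turn":0,"gripper":-1},{"dx":0,"dy":0,"dz":0.018,"turn":0,"gripper":-1},{"dx":0,"dy":0,"dz":0.024,"turn":0,"gripper":-1}]'

```text
time: 9.6
ee_pos: [0.602, 0.055, 0.2145]
tool_rot: [-3.141, -0.007, -3.107]
ft_force: [-11.0, 0.2, 14.9]
opening: -0.0002
gripper_force: 8.5
```

Call:
send_rows --series '[{"dx":0,"dy":0,"dz":0.005,"turn":0,"gripper":-1},{"dx":0,"dy":0,"dz":0.01,"turn":0,"gripper":-1}]'

```text
time: 9.8
ee_pos: [0.6026, 0.055, 0.2044]
tool_rot: [-3.141, -0.006, -3.107]
ft_force: [-10.1, -0.5, 15.5]
opening: 0.0003
gripper_force: 8.3
```

Call:
send_rows --series '[{"dx":0,"dy":0,"dz":0.003,"turn":0,"gripper":-1},{"dx":0,"dy":0,"dz":0.005,"turn":0,"gripper":-1}]'

```text
time: 10.0
ee_pos: [0.6032, 0.0549, 0.1993]
tool_rot: [-3.141, -0.005, -3.107]
ft_force: [-8.6, -0.6, 14.2]
opening: 0.0001
gripper_force: 7.8
```

Call:
send_rows --series '[{"dx":0,"dy":0,"dz":0.002,"turn":0,"gripper":-1},{"dx":0,"dy":0,"dz":0.004,"turn":0,"gripper":-1}]'

```text
time: 10.2
ee_pos: [0.6037, 0.055, 0.1956]
tool_rot: [-3.141, -0.004, -3.107]
ft_force: [-8.7, -0.4, 13.6]
opening: 0.0001
gripper_force: 7.8
```

Call:
send_rows --series '[{"dx":0,"dy":0,"dz":0.002,"turn":0,"gripper":-1},{"dx":0,"dy":0,"dz":0.003,"turn":0,"gripper":-1}]'

```text
time: 10.4
ee_pos: [0.6041, 0.055, 0.1927]
tool_rot: [-3.141, -0.003, -3.107]
ft_force: [-6.4, -0.3, 14.1]
opening: 0.0001
gripper_force: 8.3
```

Call:
send_rows --series '[{"dx":0,"dy":0,"dz":0.001,"turn":0,"gripper":-1},{"dx":0,"dy":0,"dz":0.002,"turn":0,"gripper":-1}]'

```text
time: 10.6
ee_pos: [0.6044, 0.055, 0.1913]
tool_rot: [-3.141, -0.002, -3.107]
ft_force: [-7.7, -0.2, 16.3]
opening: -0.0002
gripper_force: 9.3
```

Call:
send_rows --series '[{"dx":0,"dy":0,"dz":0.001,"turn":0,"gripper":-1},{"dx":0,"dy":0,"dz":0.002,"turn":0,"gripper":-1}]'

```text
time: 10.8
ee_pos: [0.6047, 0.055, 0.1898]
tool_rot: [-3.141, -0.001, -3.107]
ft_force: [-8.2, -0.1, 19.8]
opening: 0.0001
gripper_force: 10.4
```

Call:
send_rows --series '[{"dx":0,"dy":0,"dz":0.001,"turn":0,"gripper":-1},{"dx":0,"dy":0,"dz":0.002,"turn":0,"gripper":-1}]'

```text
time: 11.0
ee_pos: [0.605, 0.055, 0.1884]
tool_rot: [-3.141, 0.0, -3.107]
ft_force: [-8.5, 0.5, 20.5]
opening: 0.0005
gripper_force: 11.4
```

Call:
send_rows --series '[{"dx":0,"dy":0,"dz":0.001,"turn":0,"gripper":-1},{"dx":0,"dy":0,"dz":0.002,"turn":0,"gripper":-1}]'

```text
time: 11.2
ee_pos: [0.6053, 0.055, 0.1869]
tool_rot: [-3.141, 0.001, -3.107]
ft_force: [-8.0, 1.6, 23.8]
opening: 0.0001
gripper_force: 12.5
```

Call:
send_rows --series '[{"dx":0,"dy":0,"dz":0.001,"turn":0,"gripper":-1},{"dx":0,"dy":0,"dz":0.002,"turn":0,"gripper":-1},{"dx":0,"dy":0,"dz":0.003,"turn":0,"gripper":-1},{"dx":0,"dy":0,"dz":0.003,"turn":0,"gripper":-1}]'

```text
time: 11.6
ee_pos: [0.6058, 0.0551, 0.1848]
tool_rot: [-3.141, 0.003, -3.107]
ft_force: [-10.6, 0.1, 26.1]
opening: -0.0001
gripper_force: 13.8
```

```bash
python3 - <<'E'
from cell import *
from h import *
g=get_image("side");P=cloud(g);hsv=cv2.cvtColor(g["pixels"],cv2.COLOR_RGB2HSV).astype(int);Z=P[...,2]
k=(Z>.24)&(Z<.29)&(hsv[...,1]<80)&(abs(P[...,0]-.69)<.03)&(abs(P[...,1]-.135)<.03)&(hsv[...,2]>90);print("ram z",np.percentile(Z[k],[50,90,98]))
p=g["R"]@np.array([.65,.10,.2])+g["t"];u,v=int(p[0]/p[2]*g["fx"]+g["cx"]),int(p[1]/p[2]*g["fy"]+g["cy"])
cv2.imwrite("pics/a4.png",cv2.resize(g["pixels"][v-80:v+80,u-90:u+90],(720,600))[:,:,::-1])
print(observe()["ft_force"],observe()["ee_pos"])
E
```

```text
ram z [0.25550523 0.2572561  0.25828376]
[-9.82409207  0.14637155 26.46428719] [0.6058038  0.05508419 0.18480944]
```

View pics/a4.png

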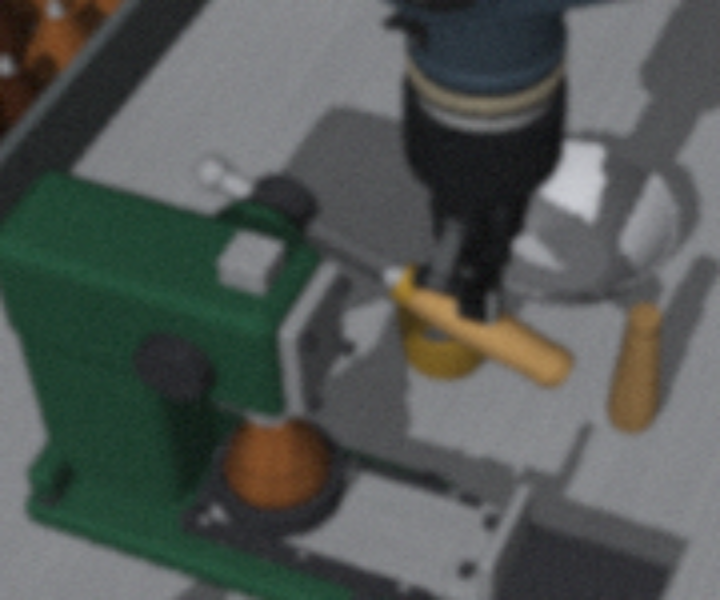

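The lever is below level at grip (480,330). The ram has gone down about 19 mm, from 0.2745 to 0.2555, and force is rising, so the tip is seated. I'm letting the lever rise under control.

Call:
send_rows --series '[{"dx":0,"dy":0,"dz":-0.01,"turn":0,"gripper":-1},{"dx":0,"dy":0,"dz":-0.025,"turn":0,"gripper":-1},{"dx":0,"dy":0,"dz":-0.04,"turn":0,"gripper":-1},{"dx":0,"dy":0,"dz":-0.055,"turn":0,"gripper":-1},{"dx":0,"dy":0,"dz":-0.07,"turn":0,"gripper":-1},{"dx":0,"dy":0,"dz":-0.085,"turn":0,"gripper":-1},{"dx":0,"dy":0,"dz":-0.1,"turn":0,"gripper":-1},{"dx":0,"dy":0,"dz":-0.115,"turn":0,"gripper":-1},{"dx":0,"dy":0,"dz":-0.13,"turn":0,"gripper":-1},{"dx":0,"dy":0,"dz":-0.145,"turn":0,"gripper":-1}]'

```text
time: 12.65
ee_pos: [0.6078, 0.0549, 0.3264]
tool_rot: [-3.141, 0.007, -3.107]
ft_force: [2.5, 0.3, 1.1]
opening: 0.0
gripper_force: 1.3
```

Call:
send_rows --series '[{"dx":0,"dy":0,"dz":-0.015,"turn":0,"gripper":-1},{"dx":0,"dy":0,"dz":-0.03,"turn":0,"gripper":-1},{"dx":0,"dy":0,"dz":-0.05,"turn":0,"gripper":-1},{"dx":0.03,"dy":0,"dz":-0.07,"turn":0,"gripper":-1},{"dx":0.07,"dy":0,"dz":-0.08,"turn":0,"gripper":-1},{"dx":0.11,"dy":0,"dz":-0.08,"turn":0,"gripper":-1},{"dx":0.14,"dy":0,"dz":-0.08,"turn":0,"gripper":-1},{"dx":0.14,"dy":0,"dz":-0.08,"turn":0,"gripper":-1},{"dx":0.14,"dy":0,"dz":-0.08,"turn":0,"gripper":-1}]'

```text
time: 13.55
ee_pos: [0.466, 0.0501, 0.4052]
tool_rot: [-3.141, 0.003, -3.107]
ft_force: [0.3, 0.0, -0.2]
opening: -0.0002
gripper_force: 0.0
```

```bash
python3 - <<'E'
from cell import *
from h import *
a=[]
for n in("side","top"):
    g=get_image(n);P=cloud(g);hsv=cv2.cvtColor(g["pixels"],cv2.COLOR_RGB2HSV).astype(int);Z=P[...,2]
    k=(Z>.25)&(Z<.29)&(hsv[...,1]<80)&(abs(P[...,0]-.69)<.02)&(abs(P[...,1]-.135)<.02);print("ram z",np.median(Z[k]))
    k=(hsv[...,0]<24)&(hsv[...,0]>8)&(hsv[...,1]>100)&(Z>.13)&(Z<.35)&(abs(P[...,1]-.055)<.05)&(abs(P[...,0]-.63)<.08)
    print(n,"grip",np.round(np.percentile(P[k],[1,50,99],axis=0),3).tolist())
    k=(Z>.075)&(Z<.09)&(abs(P[...,0]-.556)<.03)&(abs(P[...,1]-.13)<.05); 
    if k.sum(): print("plate",k.sum(),np.round(np.percentile(P[k],[2,50,98],axis=0),4).tolist())
    p=g["R"]@np.array([.63,.10,.15])+g["t"];u,v=int(p[0]/p[2]*g["fx"]+g["cx"]),int(p[1]/p[2]*g["fy"]+g["cy"])
    a.append(cv2.resize(g["pixels"][max(0,v-90):max(0,v-90)+180,u-65:u+65],(390,540)))
cv2.imwrite("pics/a5.png",np.hstack(a)[:,:,::-1])
print(observe()["ft_force"],observe()["ee_pos"])
E
```

```text
ram z 0.27266209037265315
side grip [[0.582, 0.047, 0.245], [0.621, 0.062, 0.289], [0.668, 0.067, 0.316]]
plate 112 [[0.5532, 0.1045, 0.0767], [0.5565, 0.1343, 0.0839], [0.5612, 0.1615, 0.0876]]
ram z 0.2747279898065143
top grip [[0.585, 0.041, 0.248], [0.635, 0.056, 0.284], [0.671, 0.06, 0.318]]
plate 45 [[0.5527, 0.1322, 0.0775], [0.5574, 0.1441, 0.0842], [0.5607, 0.1558, 0.0881]]
[-0.16447236  0.31813579 -0.56360302] [0.46703181 0.04998541 0.4046982 ]
```

View pics/a5.png

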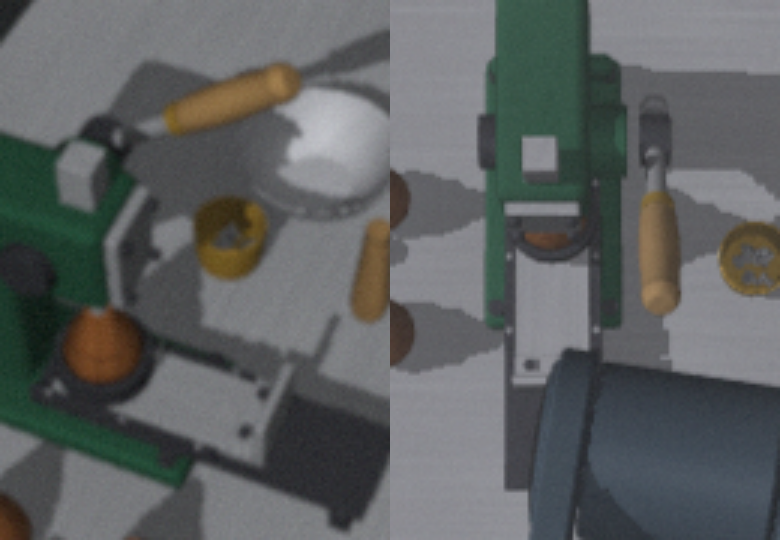

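The lever is back at its rest position, the slide plate is unmoved at x 0.5565, the top stands in the nest under the ram, and the arm is clear.

```bash
python3 -c "
from cell import *
print(finish_job())"
```

```text
the job is handed in; nothing more can be done
None
```

The job is handed in (no verdict came back): the slide is home, the tip is seated judging by about 19 mm of ram travel and the force rise (the tip itself was hidden), the lever is back up and the arm is clear.

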